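# Slide the wet plaque between the tins to dry

## Robot

A 7-joint arm with a two-finger parallel gripper is mounted at the origin on the work surface. World frame = base frame: x ahead of the robot, y to its left, z up, the work surface at z = 0. Lengths are in m, angles in rad, forces in N, time in s.
With the tool pointing down it reaches from about 0.4 to 0.9 m from the base axis. Payload 5.5 kg.
Tool frame: the origin (TCP) lies on the mounting face of the last link; the fingertips stand 178 mm ahead of it and the grasp point (between the pads) lies 159 mm ahead of it; z points along the fingers, x is the direction in which the jaws open and shut, and the axes are right-handed (so a half turn about z gives the same grasp; the last joint's range is limited). The gripper opens to 92 mm and grips with 3 to 60 N. Pads are 19 mm wide; open, the fingers measure 130 mm over their backs; the gripper's body (75 mm by 190 mm) begins 47 mm behind the grasp point.
Start: joints at [-0.98, 0.501, -0.427, 1.55, 0.221, 1.138, -0.21], TCP at [0.209, 0.615, 0.405] pointing down, gripper open.
Joint ranges: [-2.88, 2.88], [-0.31, 2.03], [-1.54, 1.56], [0.2, 2.42], [-1.41, 4.55], [0.19, 2.02], [-2.57, 2.57]. Speed limits (rad/s): [2.57, 2.57, 3.14, 3.14, 3.14, 3.14, 3.14].

## Interface

Orientations are given as a unit quaternion [x, y, z, w].
In Python, from plant import ctrl gives the robot as it stands.
- The arm moves only by the shell command python3 -m jog 'ROWS' [FORCE]. ROWS is JSON, a list of rows, each a list of 3 entries, a list of its own where there are three numbers: the finger opening in m, from 0 to 0.0918, then the shift along the tool's x, y, z in m, then the turn, a rotation vector about the tool's x, y, z in degrees. In form: [[fingers, [dx, dy, dz], [rx, ry, rz]], ...]. A call has 1 to 20 rows; each row shifts and turns the commanded pose from where the row before left it, along the tool's axes as they then stand; what a row does not reach is not made up. A row lasts 1/8 s, in which the tool goes at most 62.5 mm and 10.7 degrees, less where a joint would pass 70% of its speed; a pose out of reach is approached as far as the arm can. A call is refused whole if a number of a shift passes 0.0625 or a number of a turn 10.7, either way. A call with a gripper value outside its range is refused whole. The fingers move at their own pace and stop on an object; FORCE is the grip in N (left out, the last holds). Time passes only in rows, so rows that do not move let the fingers close. It gives the time, the measured TCP pose, the force and the opening at its end, in the units of the state.
- ctrl.get_state(): the state, without advancing time (a new reading comes with each control period).
- ctrl.grab_frame(name): name is "side" or "top"; returns (picture, depth): 384x512x3 uint8, blue, green, red; 384x512 float32, m along the optical axis (not along the pixel's ray), 0 where there is no reading.
- ctrl.camera_params(name): a dict with "vfov" (degrees; the focal length in pixels is half the picture's height over the tangent of half this angle, whatever the lens; pixels are square), "cx", "cy" (the principal point, pixels), "R" (3x3) and "t" (3): a world point X has camera coordinates R X + t. Camera axes: x right, y down, z forward; pixel columns grow to the right and rows downward; lengths in m; the calibration is good to about 2 mm. A picture is of the moment at which its call begins. camera_params takes no time and is no camera call.
- ctrl.hand_in(): hands the job in, once; it reports no verdict.
The state is a dict: "clock": time; "joint_positions": joint angles; "joint_vel": joint speeds; "joint_efforts": joint torques, N m; "position": TCP position; "eef_rot": TCP orientation; "wrist_force": force on the tool from outside, world axes, zero at the start; "moment": the same for the moment, N m; "opening": opening from 0.0 (shut) to 1.0 (fully open).
Only numpy, scipy, OpenCV 4.12 (cv2) and the standard library are available. Lean on these libraries where they do the work, as an engineer would, in place of code of your own. Each camera call takes 0.05 s, during which the arm holds its last target. There are 200 camera calls.

## Task

Push the freshly glued wooden tree plaque along the table from the green mat, through the narrow gap between the two bead tins, until the whole plaque lies on the yellow drying sheet, then leave it there. Push it gently with the fingertips against its edges only: it must stay flat on the table and never be lifted, and nothing may touch the wet tree on its top. Leave everything else on the table where it is.

Things in the scene. Friction and masses are not known exactly. Their poses are not given: they have to be found in the camera images.
- plaque: Loose brown wooden plaque, a flat rectangle 80 mm wide (its x) by 110 mm long (its y) by 16 mm thick, corners rounded to 10 mm radius, about 0.14 kg. Origin: centre of its underside; z up. It slides freely on table, mat and sheet. It lies on the green mat at the start, with its y axis within about 0.45 rad of the gate's y axis and its centre up to 30 mm to the side of the gate's y axis.
- tree: Flat green tree with coloured beads, its glue still wet, fixed on top of the plaque (moves with it). Covers the plaque's middle, 42 mm (x) by 62 mm (y), and stands 10 mm above the plaque's top. Origin: centre of the plaque's top face. Must not be touched.
- corner0 (a point): Centre of the plaque's rounded corner at its -x -y end: 30 mm and 45 mm from the plaque's centre; the edge is 10 mm further out.
- corner1 (a point): The same for the +x -y corner.
- corner2 (a point): The same for the -x +y corner.
- corner3 (a point): The same for the +x +y corner.
- gate: Two squat round lidded bead tins, 60 mm diameter (61 mm over the lids), 42 mm tall, stuck fast to the table, 148 mm between centres along the gate's x axis (blue lid at +x, red lid at -x), leaving a gap 88 mm wide at the tin walls. Origin: on the table, midway between the tins. The gate's y axis runs straight through the gap; z up. It does not move. The mat lies on one side of the gap and the sheet on the other; which is which varies.
- work_mat: Green mat lying flat on the table (1 mm thick, no step to slide over), 140 mm (x) by 180 mm (y). Origin: its centre. Its axes are parallel to the gate's and its centre is on the gate's y axis, 150 mm from the gate's origin, at +y or -y. It does not move. 
- dry_sheet: Yellow drying sheet lying flat on the table (1 mm thick, no step to slide over), 140 mm (x) by 180 mm (y). Origin: its centre. Its axes are parallel to the gate's and its centre is on the gate's y axis, 150 mm from the gate's origin, on the side opposite the green mat. It does not move. 
- bead_pot: Bystander: loose white cup 56 mm across, 42 mm tall, beyond the blue tin. Origin: centre of its underside.
- spool: Bystander: loose wooden spool 38 mm across, 40 mm tall, standing on the robot's side of the red tin. Origin: centre of its underside.
- star: Bystander: loose flat eight-pointed plywood star about 71 mm across, 8 mm thick, left of the work. Origin: centre of its underside.
- glue_bottle: Bystander: loose white glue bottle 50 mm across, 130 mm tall, right of the work. Origin: centre of its underside.
- paint_jar: Bystander: loose green jar 56 mm across, 65 mm tall, right of the work. Origin: centre of its underside.
- stamp: Bystander: loose dark wooden block 30 x 55 x 30 mm, left of the work. Origin: centre of its underside.
There are look-alikes about, which are no part of the job. Of the things like the plaque, leave any that is white; of the rest the smaller one is meant.

How it is judged:
By the outcome, as a careful person would: the job done as asked, in the order asked, and still so for the second after the job is handed in, with the robot touching nothing.
It also fails if it takes over 72 s, if anything falls off the work surface, if the arm or the gripper's body presses on something with over 40 N, if the wrist force passes 120 N, or if a joint passes its speed limit or range.

## Working session

There is one attempt and no reset: what is moved stays moved. The work goes in short steps, Python scripts to look and compute and a shell command to move; the robot and the scene stay as the last step left them, time stands still between calls to the robot, and variables do not carry over. Pictures are saved under pics/ and viewed, about 8 in all and at most 12, crops included, and the job is handed in when it is done.

```bash
mkdir -p pics; ls; python3 - <<'E'
from plant import ctrl
import cv2,numpy as np
for n in("top","side"):
    im,d=ctrl.grab_frame(n); cv2.imwrite(f"pics/{n}0.png",im); np.save(f"pics/{n}0.npy",d)
    p=ctrl.camera_params(n); print(n,p)
s=ctrl.get_state(); print(s['clock'],s['position'],s['eef_rot'],s['opening'])
E
```

```text
pics
top {'vfov': 49.70751380517147, 'cx': 252.93171028293236, 'cy': 191.91865024736543, 'R': array([[ 0.01529465, -0.99977392, -0.01477112],
       [-0.98271702, -0.0123048 , -0.18470475],
       [ 0.18448123,  0.01734083, -0.98268305]]), 't': array([-0.0216361 ,  0.5330977 ,  1.39928505])}
side {'vfov': 47.30689350330693, 'cx': 252.34002441769883, 'cy': 201.98208165342126, 'R': array([[-0.9999018 , -0.01311655, -0.00493482],
       [-0.00473175,  0.64743671, -0.76210453],
       [ 0.01319117, -0.76200634, -0.64743519]]), 't': array([0.52925668, 0.04295408, 1.226683  ])}
0.1 [0.20922371 0.61508412 0.4037979 ] [ 8.12997953e-01  5.82265921e-01 -7.09507040e-04  4.71115111e-04] 0.9994599134048077
```

View pics/top0.png

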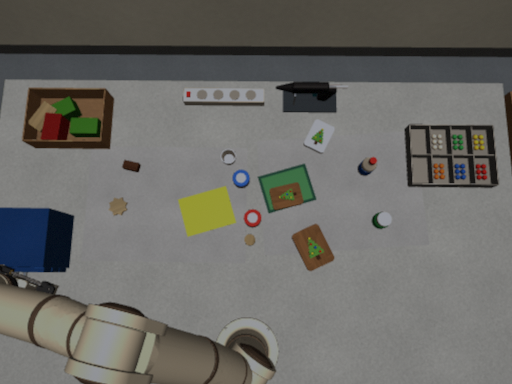

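View pics/side0.png

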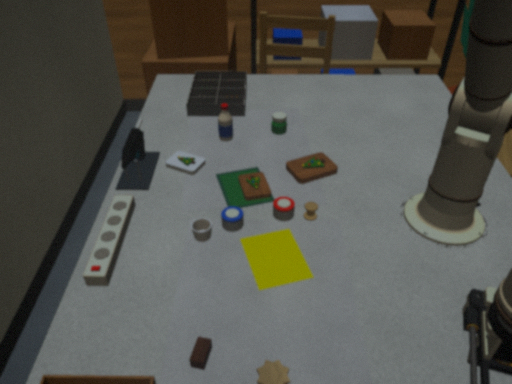

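Top view: the mat is at (287,188) with the small brown plaque at (286,196). The blue tin is at (241,179), the red tin at (253,218) and the sheet at (207,211), so the push goes roughly along +y. The look-alikes, brown at (313,247) and white at (319,136), are to be left alone.

```bash
cat > h.py <<'E'
from plant import ctrl
import cv2,numpy as np
def cast(n,uv,z):
    p=ctrl.camera_params(n); f=192/np.tan(np.radians(p['vfov']/2)); uv=np.atleast_2d(uv).astype(float)
    d=np.c_[(uv[:,0]-p['cx'])/f,(uv[:,1]-p['cy'])/f,np.ones(len(uv))]@p['R']
    c=-p['R'].T@p['t']; return (c+d*((z-c[2])/d[:,2])[:,None])[:,:2]
def proj(n,X):
    p=ctrl.camera_params(n); f=192/np.tan(np.radians(p['vfov']/2)); c=np.atleast_2d(X)@p['R'].T+p['t']
    return np.c_[c[:,0]/c[:,2]*f+p['cx'],c[:,1]/c[:,2]*f+p['cy']]
def comps(m,box,amin=15):
    x0,y0,x1,y1=box; k=np.zeros_like(m); k[y0:y1,x0:x1]=m[y0:y1,x0:x1]
    c,_=cv2.findContours(k,cv2.RETR_EXTERNAL,cv2.CHAIN_APPROX_NONE)
    return sorted([q for q in c if cv2.contourArea(q)>amin],key=cv2.contourArea,reverse=True)
def masks(im):
    h=cv2.cvtColor(im,cv2.COLOR_BGR2HSV); r=lambda a,b:cv2.inRange(h,a,b)
    return dict(brown=r((5,90,50),(18,255,255)),yellow=r((25,150,100),(34,255,255)),green=r((50,90,30),(90,255,255)),
      blue=r((100,150,60),(125,255,255)),red=r((0,170,90),(4,255,255))|r((172,170,90),(180,255,255)))
BOX=dict(top=(170,150,340,250),side=(180,150,340,300))
E
python3 - <<'E'
from h import *
for n in BOX:
    im=cv2.imread(f"pics/{n}0.png"); M=masks(im)
    x0,y0,x1,y1=BOX[n]; 
    for k,z in dict(brown=.016,yellow=.001,green=.001,blue=.04,red=.04).items():
        for q in comps(M[k],BOX[n])[:2]:
            w=cast(n,q[:,0],z).astype(np.float32)*1000; c,s,a=cv2.minAreaRect(w); print(n,k,len(q),np.round(c,1),np.round(s,1),round(a,1))
    v=im[y0:y1,x0:x1]; cv2.imwrite(f"pics/c{n}.png",cv2.resize(v,None,fx=4,fy=4,interpolation=cv2.INTER_CUBIC)[:600,:800])
E
```

```text
top brown 92 [ 526.8 -131.5] [ 77.9 105.8] 14.7
top brown 110 [ 364.4 -215.4] [ 99.8 101.1] 26.0
top yellow 162 [471.9 152.5] [134.3 174.7] 16.8
top green 199 [ 559.4 -134.6] [134.3 173.5] 17.0
top green 30 [ 353.3 -234.5] [24.5 35.1] 0.8
top blue 45 [584.9  30.8] [58.1 53.2] 1.0
top red 45 [442.9 -13.9] [56.  52.2] 0.8
side brown 114 [ 345.  -217.5] [146.4 113.6] 26.1
side brown 87 [ 524.9 -122. ] [ 77.7 115.9] 13.8
side yellow 196 [470.  153.8] [137.2 176.7] 16.7
side green 184 [ 558.5 -131.9] [130.8 168.6] 17.3
side green 23 [ 334.1 -261.7] [20.4 40. ] 2.7
side blue 84 [583.8  32.4] [54.4 60.7] 0.4
side red 58 [443.4  -4.7] [46.1 52.8] 86.7
```

View pics/ctop.png

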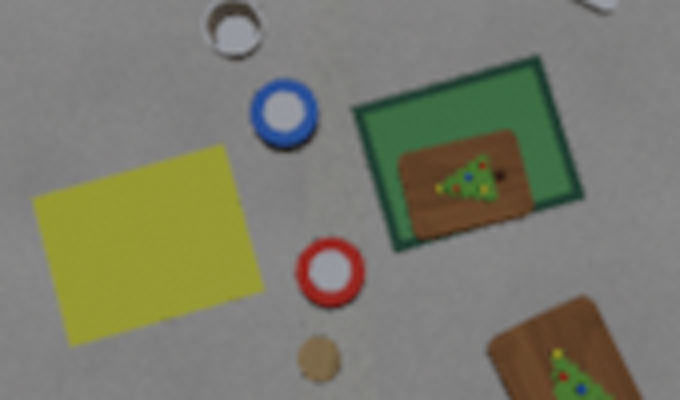

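```bash
python3 -m jog '[[0.0918,[0,0,0],[0,0,9.02]],[0.0918,[0,0,0],[0,0,9.02]],[0.0918,[0,0,0],[0,0,9.02]],[0.0918,[0,0,0],[0,0,9.02]],[0.0918,[0,0,0],[0,0,9.02]],[0.0918,[0,0,0],[0,0,9.02]],[0.0918,[0.0061,0.0577,0],[0,0,0]],[0.0918,[0.0061,0.0577,0],[0,0,0]],[0.0918,[0.0061,0.0577,0],[0,0,0]],[0.0918,[0.0061,0.0577,0],[0,0,0]],[0.0918,[0.0061,0.0577,0],[0,0,0]],[0.0918,[0.0061,0.0577,0],[0,0,0]],[0.0918,[0.0061,0.0577,0],[0,0,0]],[0.0918,[0.0061,0.0577,0],[0,0,0]],[0.0918,[0.0061,0.0577,0],[0,0,0]],[0.0918,[0.0061,0.0577,0],[0,0,0]],[0.0918,[0.0061,0.0577,0],[0,0,0]],[0.0918,[0.0061,0.0577,0],[0,0,0]],[0.0918,[0.0061,0.0577,0],[0,0,0]],[0.0918,[0.0061,0.0577,0],[0,0,0]]]' 3
cat >> h.py <<'E'
G=np.array([514.7,9.5]); A=np.radians(107.1); GY=np.array([np.cos(A),np.sin(A)]); GX=np.array([GY[1],-GY[0]])
def gate(p): p=np.atleast_2d(p)-G; return np.c_[p@GX,p@GY]
def tool():
    from scipy.spatial.transform import Rotation as R
    s=ctrl.get_state(); m=R.from_quat(s['eef_rot']).as_matrix()
    print('t',round(s['clock'],2),'gate xy',np.round(gate(s['position'][:2]*1000)[0],1),'z',round(s['position'][2]*1000,1),
     'yaw vs gate',round(np.degrees(np.arctan2(m[1,0],m[0,0])-A)+90,2),'tilt',np.round(m[:2,2],4),'F',np.round(s['wrist_force'],1),'open',round(s['opening']*91.8,1))
E
python3 -c "from h import *;tool()"
```

```text
clock: 2.6
position: [0.5288, -0.1331, 0.4045]
eef_rot: [0.989, 0.149, -0.0, -0.0]
wrist_force: [0.9, 0.1, 0.4]
opening: 0.998
t 2.6 gate xy [ -28.5 -140.5] z 404.5 yaw vs gate 0.02 tilt [-0.0002  0.0003] F [0.9 0.1 0.4] open 91.7
```

```bash
python3 -m jog '[[0.0918,[0,0,0.05],[0,0,0]],[0.0918,[0,0,0.05],[0,0,0]],[0.0918,[0,0,0.05],[0,0,0]],[0.0918,[0,0,0.035],[0,0,0]],[0.0918,[0,0,0.01],[0,0,0]],[0.0918,[0,0,0],[0,0,0]]]' 
python3 - <<'E'
from h import *
tool()
v=[]
for n,(x,y,w,h) in dict(top=(230,140,120,100),side=(200,120,120,100)).items():
    im,_=ctrl.grab_frame(n); cv2.imwrite(f"pics/{n}1.png",im); v.append(cv2.resize(im[y:y+h,x:x+w],None,fx=3.3,fy=3.3,interpolation=cv2.INTER_CUBIC))
cv2.imwrite("pics/v1.png",np.hstack(v))
E
```

```text
clock: 3.35
position: [0.5284, -0.1316, 0.2096]
eef_rot: [0.989, 0.149, -0.0, -0.0]
wrist_force: [0.4, 0.3, -0.3]
opening: 1.0
t 3.35 gate xy [ -28.4 -138.9] z 209.6 yaw vs gate -0.0 tilt [-0.0009  0.0001] F [ 0.4  0.3 -0.3] open 91.8
```

View pics/v1.png

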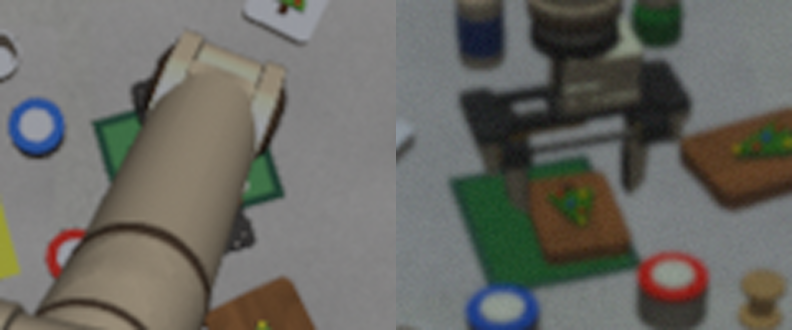

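```bash
python3 - <<'E'
from h import *
f=lambda p:[((x-396)/3.3+200,y/3.3+120) for x,y in p]
print('tips in',gate(cast('side',f([(529,206),(622,188)]),.031)*1000).round(1))
print('plq',gate(cast('side',f([(528,178),(607,172),(632,248),(552,262)]),.016)*1000).round(1))
im=cv2.imread('pics/side1.png'); q=comps(masks(im)['brown'],BOX['side'])
for c in q[:3]: print(np.round(gate(cast('side',c[:,0],.016)*1000).min(0),1),np.round(gate(cast('side',c[:,0],.016)*1000).max(0),1))
print(proj('side',[np.r_[(G+GX*(-28.4+s)+GY*-139)/1000,.031] for s in(-46,46)]))
E
```

```text
tips in [[  12.7 -134.6]
 [ -75.7 -136.1]]
plq [[  -2.3 -195.1]
 [ -76.3 -182.7]
 [ -63.5  -68.7]
 [   9.6  -70.5]]
[-304.6 -232.4] [-153.6 -101.7]
[ -69.1 -188.7] [ 12.  -70.5]
[-154.3   26.1] [-133.5   55.5]
[[267.77093535 176.48492354]
 [238.3299236  181.85141998]]
```

```bash
python3 -m jog '[[0.0918,[-0.0015,0,0],[0,0,0]],[0.0918,[0,0,0.012],[0,0,0]],[0.0918,[0,0,0.012],[0,0,0]],[0.0918,[0,0,0.002],[0,0,0]],[0.0918,[0,0,0],[0,0,0]]]'
python3 - <<'E'
from h import *
tool()
im,_=ctrl.grab_frame('side'); cv2.imwrite("pics/side2.png",im); cv2.imwrite("pics/v2.png",cv2.resize(im[130:240,200:320],None,fx=5,fy=5,interpolation=cv2.INTER_CUBIC))
E
```

```text
clock: 4.08
position: [0.5268, -0.132, 0.1832]
eef_rot: [0.989, 0.149, -0.001, -0.0]
wrist_force: [0.7, -0.3, 0.4]
opening: 0.998
t 4.08 gate xy [ -30.1 -138.8] z 183.2 yaw vs gate -0.0 tilt [-0.001   0.0002] F [ 0.7 -0.3  0.4] open 91.6
```

View pics/v2.png

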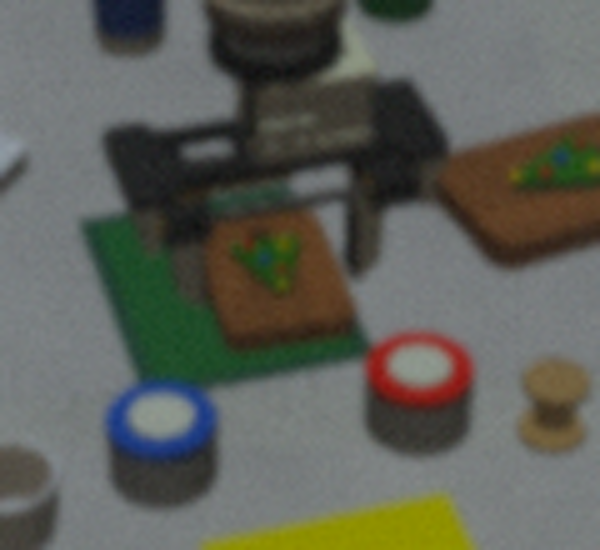

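Side view: both fingers stand on the mat either side of the plaque, clear of it, and the tree is untouched. I'll nudge the plaque sideways onto the gate axis.

```bash
python3 -m jog '[[0.083,[0,0,0],[0,0,0]],[0.083,[0,0,0],[0,0,0]],[0.083,[0,0,0],[0,0,0]],[0.083,[0.0025,0,0],[0,0,0]],[0.083,[0.0025,0,0],[0,0,0]],[0.083,[0.0025,0,0],[0,0,0]],[0.083,[0.0025,0,0],[0,0,0]],[0.083,[0.0025,0,0],[0,0,0]],[0.083,[0.0025,0,0],[0,0,0]],[0.083,[0.0025,0,0],[0,0,0]],[0.083,[0.0025,0,0],[0,0,0]],[0.083,[0.0025,0,0],[0,0,0]],[0.083,[0.0025,0,0],[0,0,0]],[0.083,[0.0025,0,0],[0,0,0]],[0.083,[0.0025,0,0],[0,0,0]],[0.081,[0,0,0],[0,0,0]],[0.081,[0,0,0],[0,0,0]],[0.081,[0,0,0],[0,0,0]]]' 3
python3 -c "from h import *;tool()"
```

```text
clock: 6.38
position: [0.5558, -0.1231, 0.1838]
eef_rot: [0.989, 0.149, 0.0, 0.0]
wrist_force: [-0.4, 0.1, 0.9]
opening: 0.883
t 6.38 gate xy [   0.3 -138.8] z 183.8 yaw vs gate 0.01 tilt [0.0005 0.    ] F [-0.4  0.1  0.9] open 81.1
```

```bash
python3 -m jog '[[0.0918,[0,0,0],[0,0,0]],[0.0918,[0,0,0],[0,0,0]],[0.0918,[0,0,0],[0,0,0]],[0.0918,[0,0,-0.02],[0,0,0]],[0.0918,[0,0,-0.04],[0,0,0]],[0.0918,[0,0.03,0],[0,0,0]],[0.03,[0,0.03,0],[0,0,0]],[0.03,[0,0.03,0],[0,0,0]],[0.03,[0,0,0],[0,0,0]],[0.03,[0,0,0],[0,0,0]]]' 3
cat >> h.py <<'E'
def plaque(tag):
    im,_=ctrl.grab_frame('top'); cv2.imwrite(f"pics/top{tag}.png",im); M=masks(im); P={}
    for k,z in dict(brown=.016,blue=.04,red=.04,yellow=.001).items():
        for q in comps(M[k],BOX['top'])[:2]:
            g=gate(cast('top',q[:,0]+0.,z)*1000).astype(np.float32); c,s,a=cv2.minAreaRect(g); print(k,np.round(c,1),np.round(s,1),round(a,1))
    cv2.imwrite(f"pics/c{tag}.png",cv2.resize(im[140:250,170:340],None,fx=4.5,fy=4.5,interpolation=cv2.INTER_CUBIC))
E
python3 -c "
from h import *
tool();plaque('3')"
```

```text
clock: 7.62
position: [0.5821, -0.2086, 0.2444]
eef_rot: [0.989, 0.149, 0.0, -0.0]
wrist_force: [-0.3, -0.1, -0.3]
opening: 0.616
t 7.62 gate xy [   0.3 -228.3] z 244.4 yaw vs gate 0.01 tilt [0.0003 0.0007] F [-0.3 -0.1 -0.3] open 56.6
brown [-196.6 -194.1] [93.9 87.2] 73.7
brown [  16.3 -112.1] [ 60.6 114.6] 44.6
blue [73.3 -0.3] [53.2 58.1] 73.9
red [-66.6  -4.9] [54.8 37.8] 60.6
yellow [  1.2 148.9] [174.9 134.5] 89.9
```

View pics/c3.png

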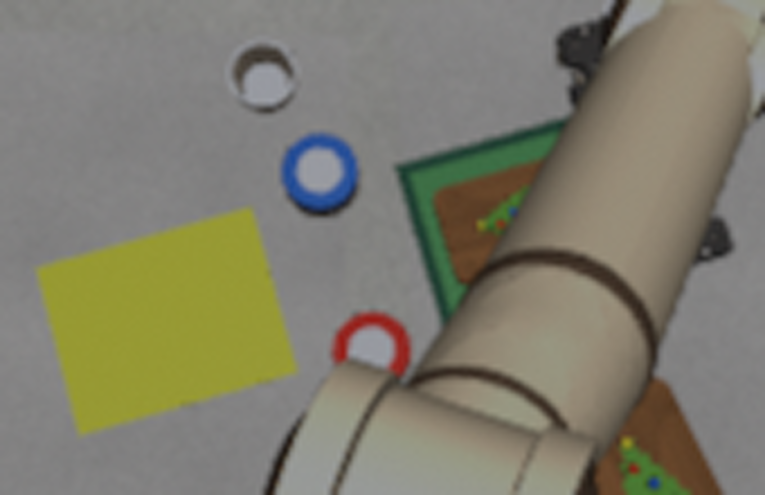

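```bash
python3 -m jog '[[0.03,[0,0,0.03],[0,0,0]],[0.03,[0,0,0.022],[0,0,0]],[0.03,[0,0,0.008],[0,0,0]],[0.03,[0,-0.005,0],[0,0,0]],[0.03,[0,-0.005,0],[0,0,0]],[0.03,[0,-0.004,0],[0,0,0]],[0.03,[0,-0.004,0],[0,0,0]],[0.03,[0,-0.004,0],[0,0,0]],[0.03,[0,-0.004,0],[0,0,0]],[0.03,[0,-0.004,0],[0,0,0]],[0.03,[0,-0.004,0],[0,0,0]],[0.03,[0,-0.004,0],[0,0,0]],[0.03,[0,-0.004,0],[0,0,0]],[0.03,[0,-0.004,0],[0,0,0]],[0.03,[0,-0.004,0],[0,0,0]],[0.03,[0,-0.004,0],[0,0,0]],[0.03,[0,-0.004,0],[0,0,0]],[0.03,[0,0,0],[0,0,0]]]' 3
cat >> h.py <<'E'
def side(tag,box=(190,150,320,260)):
    im,_=ctrl.grab_frame('side'); cv2.imwrite(f"pics/side{tag}.png",im); M=masks(im)
    for q in comps(M['brown'],(215,165,285,280))[:2]:
        g=gate(cast('side',q[:,0]+0.,.016)*1000).astype(np.float32); c,s,a=cv2.minAreaRect(g); print('brown',np.round(c,1),np.round(s,1),round(a,1))
        for y in range(int(g[:,1].min())+20,int(g[:,1].max())-19,12):
            k=g[abs(g[:,1]-y)<6]; print(y,k[:,0].min().round(1),k[:,0].max().round(1),end=' | ')
    print()
    for k in('blue','red'):
        for q in comps(M[k],BOX['side'])[:1]:
            g=gate(cast('side',q[:,0]+0.,.042)*1000); print(k,g.min(0).round(1),g.max(0).round(1))
    a,b,c,d=box; cv2.imwrite(f"pics/s{tag}.png",cv2.resize(im[b:d,a:c],None,fx=5,fy=5,interpolation=cv2.INTER_CUBIC))
E
python3 -c "
from h import *
tool();side('4')"
```

```text
clock: 9.93
position: [0.5648, -0.153, 0.1835]
eef_rot: [0.989, 0.149, -0.0, -0.0]
wrist_force: [0.3, 1.0, 0.5]
opening: 0.326
t 9.93 gate xy [ 1.0e-01 -1.7e+02] z 183.5 yaw vs gate 0.04 tilt [-0.0009  0.0009] F [0.3 1.  0.5] open 29.9
brown [ -0.5 -96.1] [123.  78.] 89.5
-137 -38.2 35.9 | -125 -38.2 38.3 | -113 -39.7 37.8 | -101 -38.3 38.5 | -89 -38.4 38.0 | -77 -38.5 37.5 | -65 -38.6 38.2 | 
blue [ 45.8 -27.9] [101.4  34. ]
red [-99.5 -18.4] [-44.8  34.2]
```

View pics/s4.png

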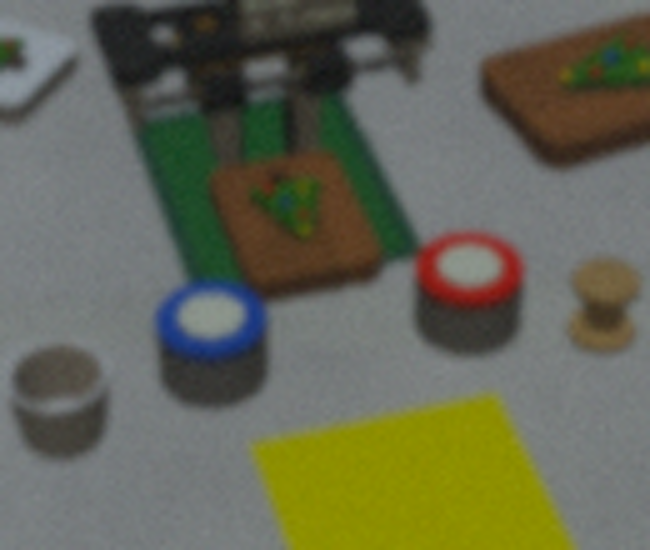

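Side view: the plaque is square to the gap and centred (edges −38/+38 mm, tin lids −45/+46 mm), with both fingers on its rear edge. I'll push on.

```bash
python3 -m jog '[[0.03,[0,-0.004,0],[0,0,0]],[0.03,[0,-0.004,0],[0,0,0]],[0.03,[0,-0.004,0],[0,0,0]],[0.03,[0,-0.004,0],[0,0,0]],[0.03,[0,-0.004,0],[0,0,0]],[0.03,[0,-0.004,0],[0,0,0]],[0.03,[0,-0.004,0],[0,0,0]],[0.03,[0,-0.004,0],[0,0,0]],[0.03,[0,-0.004,0],[0,0,0]],[0.03,[0,-0.004,0],[0,0,0]],[0.03,[0,-0.004,0],[0,0,0]],[0.03,[0,-0.004,0],[0,0,0]],[0.03,[0,-0.004,0],[0,0,0]]]' 3
python3 -c "
from h import *
tool();side('5')"
```

```text
clock: 11.6
position: [0.5497, -0.1038, 0.1837]
eef_rot: [0.989, 0.149, -0.0, -0.0]
wrist_force: [0.6, -0.8, 0.3]
opening: 0.325
t 11.6 gate xy [ 1.000e-01 -1.186e+02] z 183.7 yaw vs gate -0.0 tilt [-0.  0.] F [ 0.6 -0.8  0.3] open 29.8
brown [ -0.6 -45.6] [ 79.  123.4] 0.1
-87 -38.5 36.4 | -75 -38.5 38.7 | -63 -38.6 38.2 | -51 -40.0 38.9 | -39 -38.7 35.7 | -27 -38.8 32.1 | -15 -40.1 35.5 | 
blue [ 46.3 -27.9] [101.4  34.7]
red [-99.5 -19.2] [-44.8  34.2]
```

```bash
python3 -m jog '[[0.03,[0,-0.004,0],[0,0,0]],[0.03,[0,-0.004,0],[0,0,0]],[0.03,[0,-0.004,0],[0,0,0]],[0.03,[0,-0.004,0],[0,0,0]],[0.03,[0,-0.004,0],[0,0,0]],[0.03,[0,-0.004,0],[0,0,0]],[0.03,[0,-0.004,0],[0,0,0]],[0.03,[0,-0.004,0],[0,0,0]],[0.03,[0,-0.004,0],[0,0,0]],[0.03,[0,-0.004,0],[0,0,0]],[0.03,[0,-0.004,0],[0,0,0]],[0.03,[0,-0.004,0],[0,0,0]],[0.03,[0,-0.004,0],[0,0,0]],[0.03,[0,-0.004,0],[0,0,0]],[0.03,[0,-0.004,0],[0,0,0]],[0.03,[0,-0.004,0],[0,0,0]],[0.03,[0,-0.004,0],[0,0,0]],[0.03,[0,-0.004,0],[0,0,0]],[0.03,[0,-0.004,0],[0,0,0]],[0.03,[0,-0.004,0],[0,0,0]]]' 3
python3 -c "
from h import *
tool();side('6')"
```

```text
clock: 14.15
position: [0.5261, -0.0273, 0.1837]
eef_rot: [0.989, 0.149, -0.0, -0.0]
wrist_force: [0.7, -1.0, 0.7]
opening: 0.326
t 14.15 gate xy [  0.1 -38.6] z 183.7 yaw vs gate 0.0 tilt [-0.0001  0.    ] F [ 0.7 -1.   0.7] open 29.9
brown [-1.4 33. ] [ 83.9 119.8] 0.9
-7 -40.2 37.7 | 5 -42.9 41.0 | 17 -43.0 39.5 | 29 -43.0 38.6 | 41 -39.2 39.2 | 53 -39.2 38.8 | 65 -39.3 39.4 | 
blue [ 46.9 -27.9] [101.4  34.7]
red [-99.5 -19.2] [-44.8  34.2]
```

View pics/s6.png

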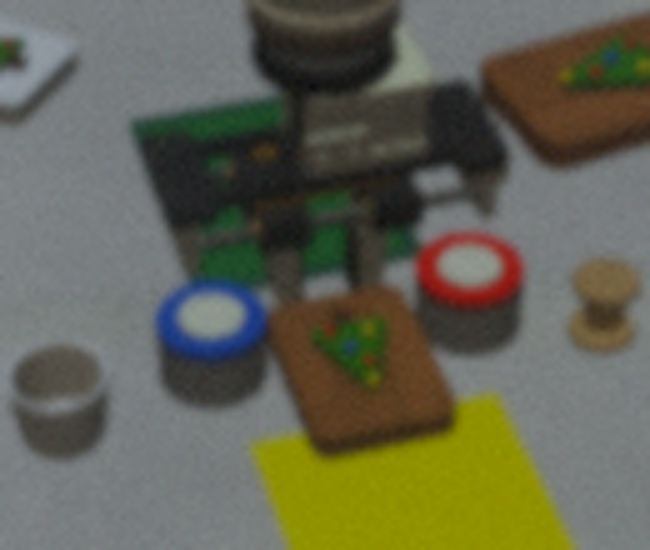

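The plaque is in the gap and touching neither tin. Before the gripper passes over the tins, I'll check the height of the side parts hanging off it.

```bash
python3 - <<'E'
from h import *
for u,v in [(192,272),(485,212),(288,298)]:
    px=(u/5+190,v/5+150)
    for z in(.006,.03,.05,.06,.07,.08,.09): print(z,gate(cast('side',px,z)*1000).round(0)[0],end=' ')
    print()
d=ctrl.grab_frame('side')[1]
p=ctrl.camera_params('side'); f=192/np.tan(np.radians(p['vfov']/2))
m=np.argwhere(d[150:215,215:300]>0)+[150,215]; z=d[m[:,0],m[:,1]]
X=(np.c_[(m[:,1]-p['cx'])/f*z,(m[:,0]-p['cy'])/f*z,z]-p['t'])@p['R']; g=gate(X[:,:2]*1000); h=X[:,2]*1000
for a in range(-110,111,10):
    k=(abs(g[:,0]-a)<5)&(abs(g[:,1]+38)<45)&(h>12)
    if k.any(): print(a,np.sort(h[k])[:4].round(0),end=' ')
E
```

```text
0.006 [ 65. -76.] 0.03 [ 71. -49.] 0.05 [ 75. -26.] 0.06 [ 78. -14.] 0.07 [80. -3.] 0.08 [83.  9.] 0.09 [85. 20.] 
0.006 [-116.  -79.] 0.03 [-105.  -52.] 0.05 [-95. -29.] 0.06 [-91. -17.] 0.07 [-86.  -6.] 0.08 [-82.   6.] 0.09 [-77.  17.] 
0.006 [ 18. -38.] 0.03 [ 25. -12.] 0.05 [31. 10.] 0.06 [34. 21.] 0.07 [37. 32.] 0.08 [40. 43.] 0.09 [43. 54.] 
-110 [41.] -100 [37. 39. 39. 39.] -90 [38. 38. 39. 39.] -80 [37. 39. 39. 39.] -70 [38. 39. 39. 40.] -60 [35. 36. 38. 39.] -50 [16. 18. 19. 19.] -40 [13. 13. 13. 14.] -30 [12. 13. 13. 13.] -20 [13. 14. 14. 14.] -10 [14. 14. 14. 14.] 0 [14. 14. 14. 15.] 10 [12. 13. 14. 14.] 20 [14. 15. 15. 15.] 30 [13. 15. 15. 16.] 40 [17. 37. 40. 40.] 50 [38. 38. 38. 38.] 60 [37. 39. 39. 40.] 70 [39. 39. 40. 40.] 80 [39. 39. 39. 40.] 90 [38. 39. 39. 39.] 100 [38. 39. 39. 39.]
```

```bash
python3 - <<'E'
from h import *
d=ctrl.grab_frame('side')[1]
p=ctrl.camera_params('side'); f=192/np.tan(np.radians(p['vfov']/2))
m=np.argwhere(d[150:215,205:300]>0)+[150,205]; z=d[m[:,0],m[:,1]]
X=(np.c_[(m[:,1]-p['cx'])/f*z,(m[:,0]-p['cy'])/f*z,z]-p['t'])@p['R']; g=gate(X[:,:2]*1000); h=X[:,2]*1000
o=(np.hypot(g[:,0]-74,g[:,1])>36)&(np.hypot(g[:,0]+74,g[:,1])>36)&(g[:,1]>-80)&(g[:,1]<15)&(h>12)&(abs(g[:,0])>45)
for i in np.where(o)[0][np.argsort(h[o])][:40]: print(m[i][::-1],g[i].round(0),h[i].round(0),end=' ; ')
E
```

```text
[282 185] [-83. -39.] 72.0 ; [281 184] [-82. -43.] 72.0 ; [282 184] [-82. -36.] 77.0 ; [234 185] [ 49. -63.] 84.0 ; [235 185] [ 47. -61.] 85.0 ; [233 185] [ 52. -60.] 86.0 ; [235 183] [ 45. -66.] 87.0 ; [235 184] [ 46. -61.] 88.0 ; [234 183] [ 48. -65.] 89.0 ; [232 184] [ 55. -62.] 89.0 ; [234 184] [ 49. -60.] 89.0 ; [233 184] [ 52. -61.] 89.0 ; [233 183] [ 51. -63.] 91.0 ; [220 186] [ 91. -46.] 102.0 ; [218 181] [ 92. -68.] 103.0 ; [232 181] [ 56. -56.] 104.0 ; [231 181] [ 58. -56.] 104.0 ; [234 180] [ 50. -57.] 105.0 ; [221 188] [ 92. -33.] 105.0 ; [219 183] [ 92. -54.] 106.0 ; [231 180] [ 58. -58.] 106.0 ; [235 179] [ 46. -58.] 107.0 ; [235 180] [ 48. -54.] 107.0 ; [234 179] [ 49. -59.] 107.0 ; [233 180] [ 53. -55.] 107.0 ; [218 180] [ 92. -65.] 109.0 ; [226 176] [ 67. -75.] 109.0 ; [232 179] [ 55. -57.] 110.0 ; [233 179] [ 53. -56.] 110.0 ; [227 183] [ 72. -44.] 110.0 ; [232 180] [ 56. -52.] 110.0 ; [220 185] [ 92. -40.] 110.0 ; [277 172] [-71. -51.] 110.0 ; [288 175] [-96. -29.] 111.0 ; [234 178] [ 49. -59.] 111.0 ; [225 177] [ 71. -70.] 111.0 ; [278 174] [-71. -41.] 111.0 ; [283 171] [-88. -50.] 111.0 ; [225 176] [ 70. -74.] 111.0 ; [231 179] [ 58. -56.] 111.0 ;
```

Everything hanging off the gripper is at 71 mm or higher, so it clears the 42 mm tins. Continuing.

```bash
python3 -m jog '[[0.03,[0,-0.005,0],[0,0,0]],[0.03,[0,-0.005,0],[0,0,0]],[0.03,[0,-0.005,0],[0,0,0]],[0.03,[0,-0.005,0],[0,0,0]],[0.03,[0,-0.005,0],[0,0,0]],[0.03,[0,-0.005,0],[0,0,0]],[0.03,[0,-0.005,0],[0,0,0]],[0.03,[0,-0.005,0],[0,0,0]],[0.03,[0,-0.005,0],[0,0,0]],[0.03,[0,-0.005,0],[0,0,0]],[0.03,[0,-0.005,0],[0,0,0]],[0.03,[0,-0.005,0],[0,0,0]],[0.03,[0,-0.005,0],[0,0,0]],[0.03,[0,-0.005,0],[0,0,0]],[0.03,[0,-0.005,0],[0,0,0]],[0.03,[0,-0.005,0],[0,0,0]],[0.03,[0,-0.005,0],[0,0,0]],[0.03,[0,-0.005,0],[0,0,0]],[0.03,[0,-0.005,0],[0,0,0]],[0.03,[0,-0.005,0],[0,0,0]]]' 3
python3 -m jog '[[0.03,[0,-0.004,0],[0,0,0]],[0.03,[0,-0.004,0],[0,0,0]],[0.03,[0,-0.004,0],[0,0,0]],[0.03,[0,-0.004,0],[0,0,0]],[0.03,[0,-0.004,0],[0,0,0]],[0.03,[0,-0.003,0],[0,0,0]],[0.03,[0,0,0],[0,0,0]]]' 3
python3 -c "
from h import *
tool();side('7',(190,170,320,290))"
```

```text
clock: 16.8
position: [0.4967, 0.0683, 0.1837]
eef_rot: [0.989, 0.149, -0.0, -0.0]
wrist_force: [-0.5, -0.7, -0.4]
opening: 0.326
clock: 17.68
position: [0.49, 0.0903, 0.1837]
eef_rot: [0.989, 0.149, 0.0, -0.0]
wrist_force: [0.1, 0.3, 0.4]
opening: 0.326
t 17.68 gate xy [ 0.2 84.5] z 183.7 yaw vs gate 0.03 tilt [-0.      0.0002] F [0.1 0.3 0.4] open 29.9
brown [  0.8 155.2] [119.4  75. ] 89.4
115 -37.1 36.4 | 127 -34.6 38.0 | 139 -29.9 37.6 | 151 -26.3 38.2 | 163 -21.7 38.4 | 175 -17.2 38.0 | 187 -12.7 38.6 | 
blue [ 78.7 -22.1] [101.4  33.2]
```

View pics/s7.png

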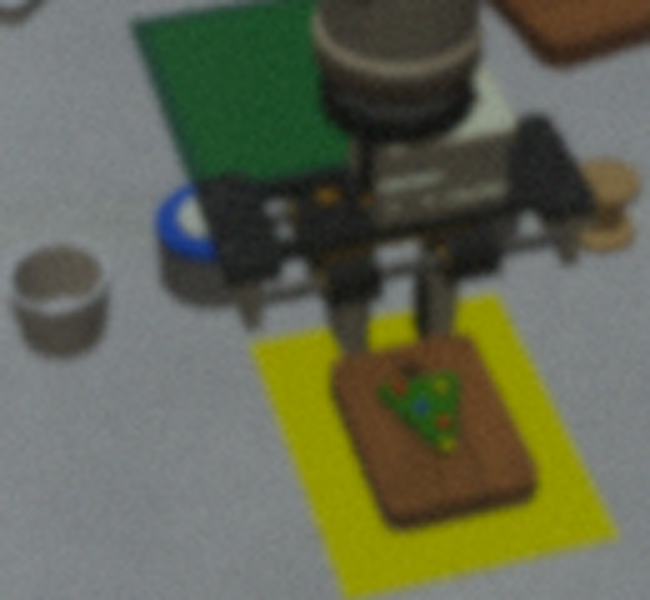

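The plaque lies wholly on the sheet. I'll back the fingers off and lift clear.

```bash
python3 -m jog '[[0.03,[0,0.005,0],[0,0,0]],[0.03,[0,0.01,0],[0,0,0]],[0.03,[0,0,-0.02],[0,0,0]],[0.03,[0,0,-0.05],[0,0,0]],[0.03,[0,0,-0.05],[0,0,0]],[0.03,[0,0,-0.05],[0,0,0]],[0.03,[0,0.05,0],[0,0,0]],[0.03,[0,0.06,0],[0,0,0]],[0.03,[0,0.06,0],[0,0,0]],[0.03,[0,0.06,0],[0,0,0]],[0.03,[0,0.03,0],[0,0,0]],[0.03,[0,0,0],[0,0,0]],[0.03,[0,0,0],[0,0,0]]]'
python3 -c "
from h import *
tool();plaque('8')"
```

```text
clock: 19.35
position: [0.5706, -0.1727, 0.3533]
eef_rot: [0.989, 0.149, -0.0, -0.001]
wrist_force: [0.0, 0.3, 0.0]
opening: 0.328
t 19.35 gate xy [  -0.2 -190.6] z 353.3 yaw vs gate -0.01 tilt [-0.0009  0.0009] F [0.  0.3 0. ] open 30.1
brown [ -0.7 151.3] [105.4  76.8] 89.8
brown [-209.9 -170.1] [ 99.8 102.4] 8.9
blue [73.3 -0.3] [53.2 58.1] 73.9
red [-65.5   9. ] [30.5 54.8] 45.6
yellow [  1.1 149.3] [174.5 134.3] 89.7
```

View pics/c8.png

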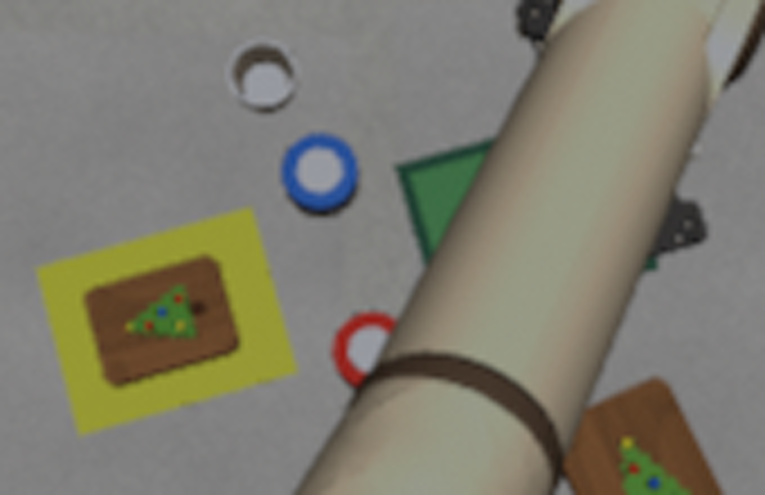

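Top view: the plaque is centred on the yellow sheet and the robot is clear.

```bash
python3 -c "
from plant import ctrl
print(ctrl.hand_in())"
```

```text
the job is handed in; nothing more can be done
None
```

The plaque is on the yellow drying sheet and the job is handed in, with the arm clear of everything at 19.4 s on the robot clock.

- **How it was moved:** I set the open fingers either side of the plaque and nudged it about 30 mm sideways onto the gate axis. I then closed the fingers to 81 mm, roughly its width, at the 3 N minimum to square it. With the fingers nearly shut I pushed its rear edge straight through the gap and onto the sheet.
- **Final position:** The last top picture puts the plaque centre about 2 mm from the sheet's centre on each axis and within about 0.5° of square. That leaves roughly 30 mm of sheet around it on all sides.
- **Contact:** In the two pictures taken with the plaque between or just short of the tins, neither tin was touched. Sensed forces stayed around 1 N or less at the end of each move. The lowest gripper part I found over the tins was at about 71 mm, against their 42 mm height. Nothing showed contact with the wet tree.
- **Other objects:** In the last picture the bead pot and blue tin looked unmoved. The arm partly hid the red tin and the brown look-alike and covered the spool. The star, stamp, glue bottle, paint jar and white look-alike were outside that crop. I did not check any of these after the last push, though nothing was planned to come near them.
- **Disagreements:** The two cameras differed by 1–3 mm, which is about the calibration error.

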